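# Assemble a sample cell and present its window to the inspection camera

## Robot

A 6-joint arm with a two-finger parallel gripper is mounted at the origin on a cart in front of the work surface, level with it; the furniture and walls round the work are solid. World frame = base frame: x ahead of the robot, y to its left, z up, the work surface at z = 0. Lengths are in m, angles in rad, forces in N, time in s.
With the tool pointing down it reaches from about 0.3 to 0.75 m from the base axis. Payload 8.5 kg.
Tool frame: the origin (TCP) lies between the finger pads; the fingertips stand robot.tip_extent ahead of it and the grasp point (between the pads) lies 11 mm behind it (robot.tip_extent is the distance from the TCP to the fingertips, in m); z points along the fingers, y is the line along which they close (so a half turn about z gives the same grasp; the last joint's range is limited). The gripper opens to 88 mm and grips with 3 to 60 N. Pads are 18 mm wide; open, the fingers measure 123 mm over their backs; the gripper's body (75 mm by 187 mm) begins 45 mm behind the grasp point.
Start: joints at [0.988, 0.381, 1.297, -0, 1.464, -0.215], TCP at [0.198, 0.513, 0.247] pointing down, gripper open.
Joint ranges: [-3.11, 3.11], [-0.89, 2.33], [0.22, 2.48], [-1.42, 4.56], [0.17, 2.85], [-2.88, 2.88]. Speed limits (rad/s): [2.39, 2.39, 3.14, 3.14, 3.14, 3.14].

## Interface

Orientations are given as [roll, pitch, yaw] about the fixed x, y, z axes, in that order (R = Rz(yaw) Ry(pitch) Rx(roll)).
In Python, from bench import readout, read_camera, robot, spot_in gives the robot as it stands. The module is installed in compiled form; this text tells all that it offers.
- The arm moves only by the tool step_arm, never from a script. Its argument "motion" is text: rows parted by semicolons, each of 7 numbers parted by spaces: the turn, a rotation vector about the tool's x, y, z normalised to -1 to 1, where 1 is 180 degrees, then the shift along the tool's x, y, z normalised to -1 to 1, where 1 is 400 mm, then the opening, from -1 (shut) to 1 (fully open). In form: rx ry rz dx dy dz fingers; .... A call has 1 to 20 rows; each row is the pose to reach, as a shift and turn from the pose commanded when the call began, along the tool's axes at that moment, turning the shorter way round; what a row does not reach only later rows make up. A row lasts 1/8 s, in which the tool goes at most 62.5 mm and 10.7 degrees, less where a joint would pass 70% of its speed; a pose out of reach is approached as far as the arm can. A call with a number of a shift or a turn outside -1 to 1 is refused whole. A call with a gripper value outside its range is refused whole. The fingers move at their own pace and stop on an object; the grip force is fixed at half the most. Time passes only in rows, so rows that repeat a pose let the fingers close. It gives the time, the measured TCP pose, the force, the opening and the grip force at its end, in the units of the state.
- readout.observe(): the state, without advancing time (a new reading comes with each control period).
- read_camera(name): name is "scene" or "top" or "wrist"; returns a dict with "color" (400x640x3 uint8, red, green, blue), "K" (3x3 intrinsics, pixels), "D" ([k1, k2, p1, p2, k3] as OpenCV has them; the pictures are not rectified), "extrinsics" (4x4, takes a point from world to camera coordinates); the wrist camera has in their place "tool_from_camera" (4x4, takes a point from camera to tool coordinates, whose origin is the TCP and whose axes are the flange's). Camera axes: x right, y up, looking along -z (the intrinsics and any distortion apply to the point x, -y, -z); pixel columns grow to the right and rows downward; lengths in m; the calibration is good to about 2 mm. A picture is of the moment at which its call begins: read the wrist's pose just before it. There is no depth.
- robot.hand_in(): hands the job in; it is judged then, once.
Trained networks look in a picture, given as the dict that the camera call returned (one of the last four; its "shot" number tells which), for a name from the list of things; names that differ only in an ending like _2 or _b are one class to them, and where a whole thing is asked for, a point or a joint stands for the part that bears it (a point fixed in the world has none). Each returns a list of dicts, best first, with "confidence" (0 to 1); they miss things now and then, are a little off and sometimes report something else, mostly with a low value. They report only what shows in the picture. A call takes as long as a camera call. They do not tell look-alikes from the thing itself.
- spot_in(picture, thing): "box" ([left, top, right, bottom] in pixels, round what is visible of it).
The state is a dict: "clock": time; "qpos": joint angles; "qd": joint speeds; "effort": joint torques, N m; "tool_pos": TCP position; "eef_rot": TCP orientation; "force": force on the tool from outside, world axes, zero at the start; "torque": the same for the moment, N m; "opening": finger opening in m; "grip_force": force on a finger pad.
Only numpy, scipy, OpenCV 4.12 (cv2) and the standard library are available. Lean on these libraries where they do the work, as an engineer would, in place of code of your own. Each camera call takes 0.05 s, during which the arm holds its last target. There are 200 camera calls.

## Task

Make up the sample cell while it stands in its nest: set the white spacer ring down into the round pocket of the square aluminium cell, then the blue knobbed cover onto the ring, each seated flat. Then take the cell by its body out of the nest, with ring and cover still seated in it, and present it to the inspection camera: hold it still in the air, level, its round window squarely facing the lens, centred on the lens axis with the window 10 cm in front of the lens. Finish while still holding it there, and leave the camera, timer, beaker and violet vial undisturbed.

Things in the scene. Friction and masses are not known exactly. Their poses are not given: they have to be found in the camera images.
- cell: Loose aluminium block 54 x 54 x 36 mm high, 0.18 kg, standing in the nest. Origin: centre of underside, z up. Round pocket in its top 42 mm across, 16 mm deep (floor at z = 20 mm), chamfered 1.5 mm. Face at -x: green window in a brass ring 20 mm across. Grip the plain faces +y and -y (54 mm apart) above the nest walls. Ring and cover seated, the knob's top is at z = 62 mm.
- window (a point): Centre of the cell's window, on its front face: 27 mm to -x of the cell's axis and 18 mm above its underside. Axes as the cell's; the window faces its -x.
- spacer: Loose white plastic ring, 38 mm outside, 24 mm bore, 26 mm high, 30 g, standing on the bench. Origin: centre of its underside, z up. Seated on the pocket floor it stands 10 mm proud of the cell's top.
- cover: Loose blue plastic cover, 30 g, standing on its spigot. Origin: centre of the spigot's underside, z up. Spigot 19 mm across, 0 to 8 mm; flange 38 mm across, 8 to 12 mm; round knob 16 mm across, 12 to 24 mm (top). The spigot goes into the ring's bore until the flange lies on the ring; its origin is then 38 mm above the cell's underside.
- nest: Fixed dark steel plate 100 (x) x 84 (y) x 6 mm with four low blue walls, which make a square recess 58 mm wide and reach 14 mm above the bench. Origin: centre of its underside. The cell stands in the recess, its underside 6 mm above the bench, its axes within a few degrees of the nest's.
- lens (a point): Centre of the front glass of the inspection camera's lens (camera head about 110 mm long, 42 mm square, on an upright steel post). The lens looks level along this frame's -x; z up. Its height differs from start to start, 170 to 230 mm above the bench.
- camera_stand: Fixed stand of the camera: dark base plate 100 x 100 x 12 mm, steel post 18 mm thick up to 312 mm, 30 mm to +x of the origin. Origin: on the bench, 60 mm behind (to +x of) the lens front and under the lens axis. Carries the camera head, which looks to the stand's -x.
- timer: Loose white digital timer, 60 x 64 x 19 mm, lying on the bench; origin at the centre of its underside. Leave alone.
- beaker: Loose clear beaker, 62 x 66 x 78 mm, on the bench; origin at the centre of its underside. Leave alone.
- violet_vial: Loose small violet reagent vial with black cap, 27 mm across, 58 mm high; origin at the centre of its underside. Leave alone.
Not all that is in view belongs to the job. Leave any black or brown look-alike of the cell alone. There is more than one size of the cover; the job needs the smaller.

How it is judged:
On the way, in this order (a step that is already met when the one before it is completed fails the run):
1. the spacer ring is seated and let go in the pocket of the cell in its nest (z of spacer in the frame of cell between 0.0175 and 0.0225 m and x of spacer in the frame of cell between -0.006 and 0.006 m and y of spacer in the frame of cell between -0.006 and 0.006 m and angle between the z axis of spacer and the z axis of cell, either way round below 0.09 rad and z of cell in the frame of nest below 0.01 m and horizontal distance between cell and nest below 0.006 m and contact force between the fingers and spacer below 0.2 N), for 0.2 s.
2. the cover is seated and let go on the ring, the cell still in its nest (z of spacer in the frame of cell between 0.0175 and 0.0225 m and x of spacer in the frame of cell between -0.006 and 0.006 m and y of spacer in the frame of cell between -0.006 and 0.006 m and angle between the z axis of each of spacer, cover and the z axis of cell, either way round below 0.09 rad and z of cover in the frame of cell between 0.0355 and 0.0405 m and x of cover in the frame of cell between -0.006 and 0.006 m and y of cover in the frame of cell between -0.006 and 0.006 m and z of cell in the frame of nest below 0.01 m and horizontal distance between cell and nest below 0.006 m and contact force between the fingers and cover below 0.2 N), for 0.2 s.
At the end, for the whole second after the job is handed in: Cell held in the fingers (over 1 N), clear and still; window 100 +/- 15 mm in front of the lens, within 12 mm of its axis sideways and in height, facing it within 0.12 rad, level within 0.09 rad; ring and cover seated (2.5 mm in depth, 6 mm off centre, 0.09 rad) (x of window in the frame of lens between -0.115 and -0.085 m and y of window in the frame of lens between -0.012 and 0.012 m and z of window in the frame of lens between -0.012 and 0.012 m and x of cell in the frame of lens below -0.11 m and angle between the x axis of cell and the x axis of lens, either way round below 0.12 rad and angle between cell's own z axis and vertical below 0.09 rad and height (world z) of cell above 0.12 m and contact force between the fingers and cell above 1 N and contact force between cell and camera_stand below 0.1 N and linear speed of cell below 0.02 m/s and angular speed of cell below 0.15 rad/s and z of spacer in the frame of cell between 0.0175 and 0.0225 m and x of spacer in the frame of cell between -0.006 and 0.006 m and y of spacer in the frame of cell between -0.006 and 0.006 m and angle between the z axis of each of spacer, cover and the z axis of cell, either way round below 0.09 rad and z of cover in the frame of cell between 0.0355 and 0.0405 m and x of cover in the frame of cell between -0.006 and 0.006 m and y of cover in the frame of cell between -0.006 and 0.006 m); the arm keeps its last pose, push and grip.
It fails at once if the timer is moved more than 30 mm (distance of timer from where it was at the start of the episode above 0.03 m).
It fails at once if the beaker is moved more than 30 mm (distance of beaker from where it was at the start of the episode above 0.03 m).
It fails at once if the violet vial is moved more than 30 mm (distance of violet_vial from where it was at the start of the episode above 0.03 m).
It fails at once if the camera head is pushed more than 10 mm (distance of lens from where it was at the start of the episode above 0.01 m).
It fails at once if the beaker or the vial is tipped over (angle between any of beaker, violet_vial's own z axis and vertical above 0.6 rad).
It also fails if it takes over 70 s, if anything falls off the work surface, if the arm or the gripper's body presses on something with over 40 N, if the wrist force passes 120 N, or if a joint passes its speed limit or range.

## Working session

There is one attempt and no reset: what is moved stays moved. The work goes in short steps, Python scripts to look and compute and a tool call to move; the robot and the scene stay as the last step left them, time stands still between calls to the robot, and variables do not carry over. Pictures are saved under pics/ and viewed, at most 12 in all, crops included, and the job is handed in when it is done.

Besides the shell and the picture viewer there is one more tool, called after "Emit:" as name(argument=value, ...) on one line, values as JSON. step_arm: Moves the arm, as the interface text tells. Its arguments: {"type":"object","properties":{"motion":{"type":"string"}},"required":["motion"]}

```bash
mkdir -p pics; cat > h.py <<'E'
import numpy as np, cv2
from bench import readout, read_camera, robot, spot_in
from scipy.spatial.transform import Rotation as R
def save(p,n,crop=None,s=1):
    c=p["color"]
    if crop: l,t,r,b=crop; c=c[t:b,l:r]
    c=cv2.resize(c,None,fx=s,fy=s,interpolation=cv2.INTER_CUBIC)
    cv2.imwrite("pics/"+n,c[:,:,::-1])
def T_cw(p,st=None):  # world_from_camera
    if "extrinsics" in p: return np.linalg.inv(np.array(p["extrinsics"]))
    T=np.eye(4);T[:3,:3]=R.from_euler('xyz',st["eef_rot"]).as_matrix();T[:3,3]=st["tool_pos"]
    return T@np.array(p["tool_from_camera"])
def ray(p,uv,st=None):
    T=T_cw(p,st)
    x,y=cv2.undistortPoints(np.array([[uv]],float),np.array(p["K"]),np.array(p["D"])).ravel()
    d=T[:3,:3]@np.array([x,-y,-1]); return T[:3,3],d
def onz(p,uv,z,st=None):
    o,d=ray(p,uv,st); return o+d*(z-o[2])/d[2]
def proj(p,X,st=None):
    c=(np.linalg.inv(T_cw(p,st))@np.append(X,1))[:3]
    return cv2.projectPoints(np.array([[c[0],-c[1],-c[2]]]),np.zeros(3),np.zeros(3),np.array(p["K"]),np.array(p["D"]))[0].ravel()
E
python3 - <<'E'
from h import *
st=readout.observe(); print(st, robot.tip_extent)
ims={}
for n in("scene","top"):
    p=read_camera(n); ims[n]=p
    print(n,T_cw(p).round(3).tolist(), np.array(p["K"]).round(0).tolist())
    for t in("cell","spacer","cover","nest","camera_stand","lens","window","timer","beaker","violet_vial"):
        for d in spot_in(p,t)[:4]:
            b=d["box"]; c=((b[0]+b[2])/2,(b[1]+b[3])/2)
            print(n,t,round(d["confidence"],2),np.round(b).tolist(),onz(p,c,.03).round(3)[:2])
save(ims["scene"],"s.png");save(ims["top"],"t.png",s=1.25)
E
```

```text
{'clock': 0.0, 'qpos': array([ 9.87726538e-01,  3.81170339e-01,  1.29824488e+00,  3.59022205e-05,
        1.46361868e+00, -2.15307037e-01]), 'qd': array([-5.08631694e-05, -2.87668814e-03, -1.79847268e-03, -7.98534652e-04,
       -5.46308481e-04,  2.38477707e-04]), 'effort': array([ 1.10831526e-03, -4.37936318e+01, -2.24553162e+01,  7.13635515e-02,
        3.52609763e-02, -8.95643257e-05]), 'tool_pos': array([0.19758558, 0.5129931 , 0.2461569 ]), 'eef_rot': array([-3.14019230e+00, -3.42786004e-04,  2.77382580e+00]), 'force': array([-0.27884418, -0.21136628, -0.55198076]), 'torque': array([ 0.03021039, -0.05928759, -0.01469588]), 'grip_force': 0.0, 'opening': 0.0879341736661649} 0.008
scene [[0.455, 0.481, -0.749, -0.286], [-0.89, 0.255, -0.377, -0.385], [0.01, 0.839, 0.544, 0.705], [0.0, 0.0, 0.0, 1.0]] [[394.0, 0.0, 313.0], [0.0, 394.0, 200.0], [0.0, 0.0, 1.0]]
scene cell 0.91 [292.0, 223.0, 319.0, 247.0] [0.475 0.021]
scene cell 0.8 [263.0, 203.0, 285.0, 231.0] [0.508 0.142]
scene cell 0.77 [331.0, 254.0, 355.0, 285.0] [ 0.396 -0.128]
scene spacer 0.64 [378.0, 255.0, 388.0, 272.0] [
[... 1427 characters left out ...]
 [310.0, 213.0, 342.0, 240.0] [0.468 0.007]
top camera_stand 0.72 [192.0, 184.0, 241.0, 216.0] [0.556 0.404]
top lens 0.95 [204.0, 188.0, 231.0, 207.0] [0.563 0.402]
top window 0.72 [314.0, 220.0, 332.0, 232.0] [0.469 0.018]
top window 0.71 [352.0, 233.0, 368.0, 253.0] [ 0.411 -0.116]
top window 0.62 [191.0, 184.0, 240.0, 213.0] [0.559 0.409]
top window 0.61 [277.0, 201.0, 290.0, 217.0] [0.527 0.161]
top timer 0.53 [258.0, 236.0, 277.0, 254.0] [0.399 0.214]
top timer 0.45 [315.0, 221.0, 331.0, 234.0] [0.463 0.017]
top timer 0.33 [193.0, 184.0, 239.0, 215.0] [0.555 0.406]
top beaker 0.66 [291.0, 165.0, 309.0, 182.0] [0.657 0.106]
top violet_vial 0.36 [294.0, 163.0, 310.0, 179.0] [0.667 0.098]
```

View pics/s.png

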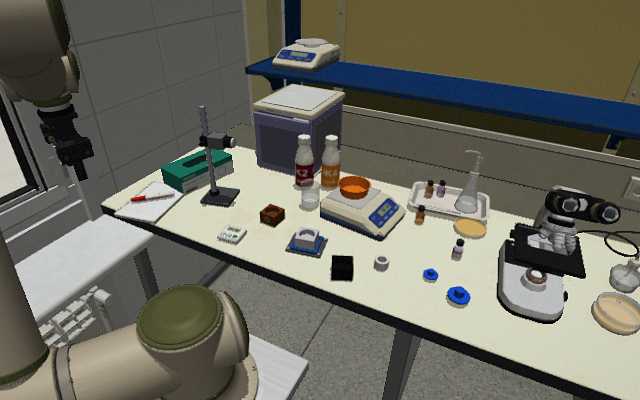

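View pics/t.png

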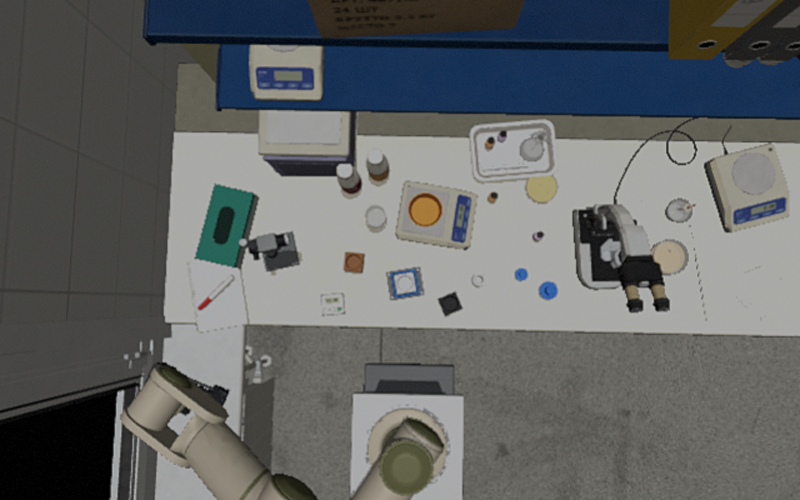

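The aluminium cell is in the blue nest (scene 306,238; top 324,225 before scaling), which puts it near (0.47, 0.01). The black (342,267) and brown (272,215) blocks are look-alikes. The white ring is at scene (382,263). The smaller blue cover is at scene (430,274) and the larger at (458,295). The camera stand is at scene (218,160), with its head facing roughly world -y.

Next I'll move above the work for a closer look.

```bash
cat >> h.py <<'E'
def rows(xyz,yaw,st=None):
    st=st or readout.observe()
    A=R.from_euler('xyz',st["eef_rot"]); B=R.from_euler('xyz',[np.pi,0,yaw])
    r=(A.inv()*B).as_rotvec()/np.pi; d=A.inv().apply(np.array(xyz)-st["tool_pos"])/.4
    n=max(np.linalg.norm(d)*.4/.0625,np.linalg.norm(r)*180/10.7)
    print("row",*[f"{v:.4f}" for v in [*r,*d]],"n>=",round(n,1))
E
python3 -c "
from h import *
rows([.40,-.08,.30],1.57)
p=read_camera('wrist');print(np.array(p['tool_from_camera']).round(3),np.array(p['K']))"
```

```text
row 0.0000 -0.0000 0.3832 -1.0050 -1.2021 -0.1331 n>= 10.1
[[-0.001  0.956  0.292  0.076]
 [ 1.     0.001 -0.     0.001]
 [-0.     0.292 -0.956 -0.138]
 [ 0.     0.     0.     1.   ]] [[298.43472656   0.         315.49625253]
 [  0.         298.43472656 201.50883486]
 [  0.           0.           1.        ]]
```

Emit:
step_arm(motion="0 0 0.06 -0.15 -0.15 -0.05 1;0 0 0.12 -0.3 -0.3 -0.1 1;0 0 0.18 -0.42 -0.42 -0.13 1;0 0 0.2 -0.5 -0.54 -0.13 1;0 0 0.25 -0.6 -0.68 -0.13 1;0 0 0.3 -0.7 -0.82 -0.13 1;0 0 0.35 -0.8 -0.95 -0.13 1;0 0 0.38 -0.9 -1 -0.13 1;0 0 0.38 -1 -1 -0.13 1;0 0 0.38 -1 -1 -0.13 1;0 0 0.38 -1 -1 -0.13 1;0 0 0.38 -1 -1 -0.13 1")

```text
clock: 2.65
tool_pos: [0.4263, -0.0027, 0.2989]
eef_rot: [-3.141, -0.0, 1.581]
force: [-0.8, 0.9, -0.2]
opening: 0.088
grip_force: 0.0
```

```bash
cat > look.py <<'E'
from h import *
import sys
st=readout.observe(); p=read_camera("wrist")
print(st["tool_pos"].round(4),st["eef_rot"].round(3),st["qpos"].round(2),round(st["clock"],2))
H=dict(cell=.042,spacer=.026,cover=.012,nest=.01,window=.024,violet_vial=.03,beaker=.04,lens=.2,camera_stand=.1,timer=.01)
for t in sys.argv[2].split(","):
    for d in spot_in(p,t)[:5]:
        b=d["box"]; c=((b[0]+b[2])/2,(b[1]+b[3])/2)
        print(t,round(d["confidence"],2),np.round(b).tolist(),onz(p,c,H[t],st).round(4)[:2])
cv2.imwrite("pics/raw_"+sys.argv[1]+".png",p["color"][:,:,::-1])
np.savez("pics/"+sys.argv[1]+".npz",T=T_cw(p,st),K=p["K"],D=p["D"],color=p["color"])
if len(sys.argv)>3: c=[int(v) for v in sys.argv[3].split(",")]; save(p,sys.argv[1]+".png",c,800/(c[2]-c[0]))
E
python3 look.py w1 cell,spacer,cover,nest,window,violet_vial,beaker,camera_stand,lens,timer 0,0,640,400
```

```text
[ 0.4263 -0.0027  0.2989] [-3.141 -0.     1.581] [-0.29  0.12  1.5   0.    1.52 -0.3 ] 2.65
cell 0.95 [326.0, 133.0, 370.0, 178.0] [0.4698 0.0175]
cell 0.94 [280.0, 219.0, 330.0, 263.0] [ 0.4121 -0.1068]
cell 0.78 [370.0, 7.0, 428.0, 62.0] [0.5242 0.1621]
cell 0.17 [281.0, 1.0, 325.0, 16.0] [0.4099 0.1885]
spacer 0.73 [335.0, 272.0, 365.0, 302.0] [ 0.4826 -0.1917]
cover 0.57 [346.0, 332.0, 370.0, 353.0] [ 0.5039 -0.3136]
nest 0.96 [312.0, 114.0, 377.0, 190.0] [0.4673 0.0177]
window 0.96 [327.0, 125.0, 373.0, 180.0] [0.4737 0.0188]
window 0.95 [371.0, 3.0, 426.0, 63.0] [0.5275 0.168 ]
window 0.76 [281.0, 215.0, 330.0, 266.0] [ 0.4129 -0.1141]
violet_vial 0.69 [409.0, 357.0, 425.0, 365.0] [ 0.6051 -0.3363]
violet_vial 0.34 [338.0, 271.0, 366.0, 301.0] [ 0.4855 -0.1879]
beaker 0.83 [463.0, 60.0, 546.0, 114.0] [0.6631 0.1062]
camera_stand 0.43 [409.0, 359.0, 424.0, 366.0] [ 0.5739 -0.2683]
timer 0.95 [277.0, 0.0, 327.0, 17.0] [0.4071 0.1976]
```

View pics/w1.png

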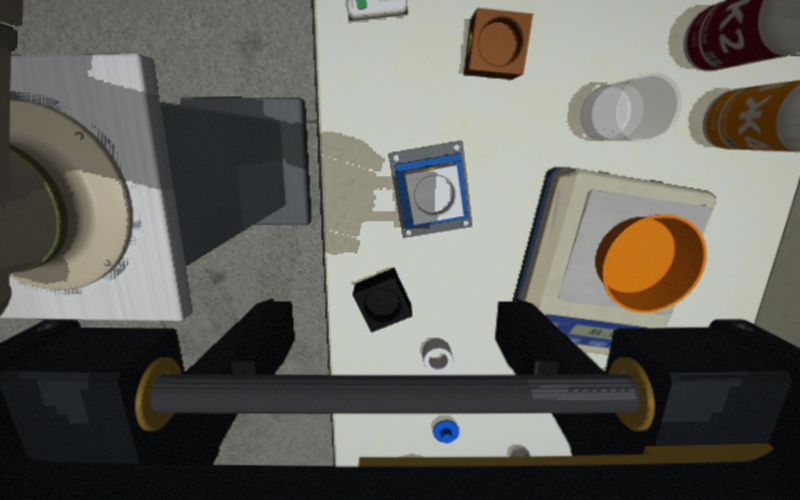

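The view shows the cell in the nest at (348,156) in raw pixels, the ring at (350,287), the small cover at (357,344) and the vial at (417,361). The black block is at (305,241) and the brown one at (399,34). The aluminium block in the nest is the cell, and the next closer view will confirm it.

Emit:
step_arm(motion="0 0 0 0.03 0.06 0.16 1;0 0 0 0.05 0.11 0.29 1;0 0 0 0.05 0.11 0.29 1;0 0 0 0.05 0.11 0.29 1")

```text
clock: 3.7
tool_pos: [0.4713, 0.0162, 0.1844]
eef_rot: [3.14, 0.001, 1.58]
force: [0.0, -0.5, 0.1]
opening: 0.0882
grip_force: 0.0
```

```bash
python3 look.py w2 cell,nest,window 220,100,420,250
```

```text
[0.4713 0.0162 0.1844] [3.14e+00 1.00e-03 1.58e+00] [-0.22  0.3   1.61 -0.    1.22 -0.23] 3.7
cell 0.91 [229.0, 262.0, 299.0, 300.0] [ 0.4169 -0.0826]
cell 0.87 [280.0, 154.0, 343.0, 222.0] [0.4679 0.0208]
cell 0.68 [343.0, 0.0, 418.0, 67.0] [0.5254 0.1559]
cell 0.41 [307.0, 332.0, 341.0, 366.0] [ 0.4836 -0.1734]
nest 0.97 [266.0, 134.0, 356.0, 230.0] [0.4672 0.019 ]
window 0.96 [230.0, 261.0, 297.0, 299.0] [ 0.4134 -0.0925]
window 0.9 [284.0, 157.0, 347.0, 221.0] [0.472  0.0152]
window 0.79 [342.0, 0.0, 417.0, 64.0] [0.5279 0.161 ]
```

View pics/w2.png

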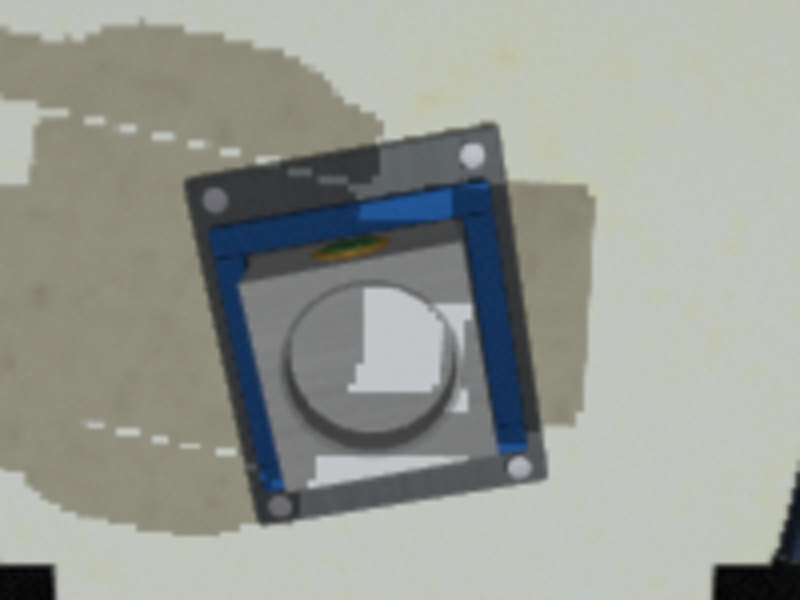

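The crop shows the aluminium cell in the nest, with its green and brass window on the far (+y) side at crop (350,247). The pocket rim is centred near crop (370,367).

```bash
python3 - <<'E'
from h import *
z=np.load("pics/w2.npz")
def on(u,v,h):
    x,y=cv2.undistortPoints(np.array([[[220+u/4,100+v/4]]],float),z["K"],z["D"]).ravel()
    d=z["T"][:3,:3]@[x,-y,-1];o=z["T"][:3,3];return (o+d*(h-o[2])/d[2])[:2]
c=[on(*q,.042) for q in((240,283),(466,240),(497,455))]
print("pocket",on(371,366,.042),"corners",c,(c[0]+c[2])/2,"sides",np.linalg.norm(c[1]-c[0]),np.linalg.norm(c[2]-c[1]))
a=c[0]-c[1]; print("angle of -x-face edge",np.degrees(np.arctan2(*(c[1]-c[0])[::-1])),np.degrees(np.arctan2(*(c[1]-c[2])[::-1])))
n=[on(*q,.006) for q in((187,180),(497,124),(546,476),(262,523))]
print("nest",np.mean(n,0),[np.linalg.norm(n[i]-n[i-1]) for i in range(4)],np.degrees(np.arctan2(*(n[1]-n[2])[::-1])),np.degrees(np.arctan2(*(n[1]-n[0])[::-1])))
E
```

```text
pocket [0.46901386 0.01712298] corners [array([0.43767073, 0.03734711]), array([0.49123458, 0.04807796]), array([ 0.50052063, -0.00555377])] [0.46909568 0.01589667] sides 0.05462817527398315 0.05442971390915913
angle of -x-face edge 11.328522622459454 99.82306835281318
nest [0.4694143 0.0166149] [np.float64(0.0984678322610533), np.float64(0.08221214420745768), np.float64(0.09847991608794113), np.float64(0.08190705877225196)] 100.17656324578441 10.53309486193521
```

Emit:
step_arm(motion="0 0 0.055 -0.1 0.01 0 1;0 0 0.11 -0.2 0.02 0 1;0 0 0.17 -0.3 0.03 0 1;0 0 0.23 -0.4 0.03 0.02 1;0 0 0.29 -0.5 0.03 0.04 1;0 0 0.35 -0.515 0.03 0.06 1;0 0 0.41 -0.515 0.03 0.06 1;0 0 0.46 -0.515 0.03 0.06 1;0 0 0.5 -0.515 0.03 0.06 1;0 0 0.5 -0.515 0.03 0.06 1;0 0 0.5 -0.515 0.03 0.06 1")

```text
clock: 5.28
tool_pos: [0.4849, -0.1895, 0.1593]
eef_rot: [3.141, -0.001, 0.012]
force: [0.4, 0.2, -0.2]
opening: 0.088
grip_force: 0.0
```

```bash
python3 look.py w3 spacer,cover,violet_vial 0,0,640,400
```

```text
[ 0.4849 -0.1895  0.1593] [ 3.141e+00 -1.000e-03  1.200e-02] [-0.6   0.41  1.52 -0.    1.21  0.96] 5.28
spacer 0.87 [302.0, 173.0, 345.0, 214.0] [ 0.4858 -0.196 ]
cover 0.66 [492.0, 195.0, 549.0, 246.0] [ 0.4555 -0.4007]
cover 0.62 [429.0, 155.0, 469.0, 192.0] [ 0.5037 -0.319 ]
violet_vial 0.78 [498.0, 26.0, 571.0, 71.0] [ 0.6132 -0.368 ]
```

View pics/w3.png

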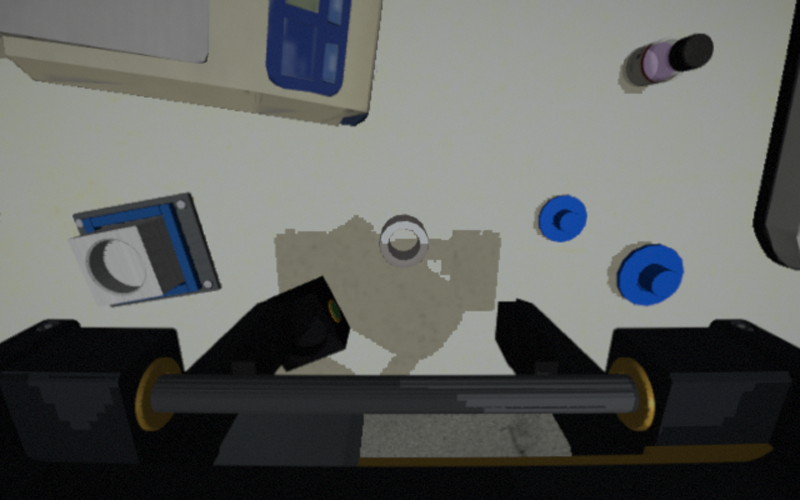

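Nothing unexpected in view: the ring is at (404,240), the small cover at (562,218) and the large one at (650,273), all in this picture's pixels. The size difference is clear, and the job's cover is the one at (562,218). The vial is well clear at (675,60).

```bash
cat > fit.py <<'E'
from h import *
from scipy.optimize import least_squares
SP=[(.019,0),(.019,.026)]; CV=[(.019,.008),(.019,.012),(.008,.024)]
def fitbox(z,box,prof,x0):
    T=np.linalg.inv(z["T"]);a=np.linspace(0,2*np.pi,60)
    def f(q):
        P=np.vstack([np.c_[q[0]+r*np.cos(a),q[1]+r*np.sin(a),0*a+h] for r,h in prof])
        c=P@T[:3,:3].T+T[:3,3]; u=cv2.projectPoints(c*[1,-1,-1],np.zeros(3),np.zeros(3),z["K"],z["D"])[0][:,0]
        return np.r_[u.min(0),u.max(0)]-box
    s=least_squares(f,x0);return s.x,s.fun
E
python3 - <<'E'
from fit import *
z=np.load("pics/w3.npz")
c=z["color"].astype(int)
hsv=cv2.cvtColor(z["color"],cv2.COLOR_RGB2HSV)
m=cv2.inRange(hsv,(100,120,60),(130,255,255)); n,l,s,_=cv2.connectedComponentsWithStats(m)
for q in s: print(q.tolist()) if q[4]>200 else 0
b=[429,155,469,192]
for q in s:
    if 420<q[0]<440 and q[4]>200: b=[q[0],q[1],q[0]+q[2],q[1]+q[3]]
print("cover",b,*fitbox(z,b,CV,[.5,-.32]))
print("spacer",*fitbox(z,[302,173,345,214],SP,[.484,-.19]))
rows([.4855,-.1935,.02],0)
E
```

```text
[0, 0, 640, 400, 247939]
[213, 0, 67, 76, 3951]
[431, 156, 39, 38, 1074]
[66, 163, 93, 74, 1246]
[494, 196, 53, 49, 1787]
cover [np.int32(431), np.int32(156), np.int32(470), np.int32(194)] [ 0.50141152 -0.32135182] [-0.61109471 -0.30724584  0.6062875   0.35146524]
spacer [ 0.48274917 -0.1961438 ] [ 1.43822865 -1.56280902 -1.43633074  1.49791685]
row 0.0000 -0.0000 0.0032 0.0014 0.0103 0.3472 n>= 2.2
```

Emit:
step_arm(motion="0 0 0 -0.005 0.015 0.1 1;0 0 0 -0.005 0.015 0.2 1;0 0 0 -0.005 0.015 0.28 1;0 0 0 -0.005 0.015 0.32 1;0 0 0 -0.005 0.015 0.332 1;0 0 0 -0.005 0.015 0.332 1;0 0 0 -0.005 0.015 0.332 -1;0 0 0 -0.005 0.015 0.332 -1;0 0 0 -0.005 0.015 0.332 -1;0 0 0 -0.005 0.015 0.332 -1;0 0 0 -0.005 0.015 0.332 -1;0 0 0 -0.005 0.015 0.332 -1")

```text
clock: 6.98
tool_pos: [0.4829, -0.1954, 0.026]
eef_rot: [3.142, -0.0, 0.009]
force: [0.6, 0.5, 0.6]
opening: 0.0371
grip_force: 30.0
```

Emit:
step_arm(motion="0 0 0 0 0 -0.1 -1;0 0 0 0 0 -0.2 -1;0 0 0 -0.01 -0.1 -0.2 -1;0 0 0 -0.02 -0.23 -0.2 -1;0 0 0 -0.03 -0.36 -0.2 -1;0 0 0 -0.035 -0.47 -0.2 -1;0 0 0 -0.035 -0.53 -0.2 -1;0 0 0 -0.035 -0.53 -0.2 -1;0 0 0 -0.035 -0.53 -0.2 -1")

```text
clock: 8.1
tool_pos: [0.4672, 0.0159, 0.106]
eef_rot: [3.141, -0.0, 0.009]
force: [0.2, 0.5, 0.5]
opening: 0.0368
grip_force: 30.0
```

```bash
python3 look.py w4 spacer,cell,nest 200,80,440,260
```

```text
[0.4672 0.0159 0.106 ] [ 3.141 -0.     0.009] [-0.22  0.41  1.73 -0.    1.    1.34] 8.1
spacer 0.72 [277.0, 213.0, 353.0, 296.0] [0.4311 0.0172]
cell 0.82 [274.0, 166.0, 357.0, 256.0] [0.4741 0.0168]
cell 0.82 [58.0, 89.0, 167.0, 175.0] [0.5287 0.1533]
cell 0.59 [422.0, 225.0, 516.0, 285.0] [ 0.4399 -0.0992]
nest 0.63 [245.0, 146.0, 380.0, 242.0] [0.4779 0.0196]
nest 0.33 [41.0, 236.0, 122.0, 298.0] [0.4081 0.2262]
```

View pics/w4.png

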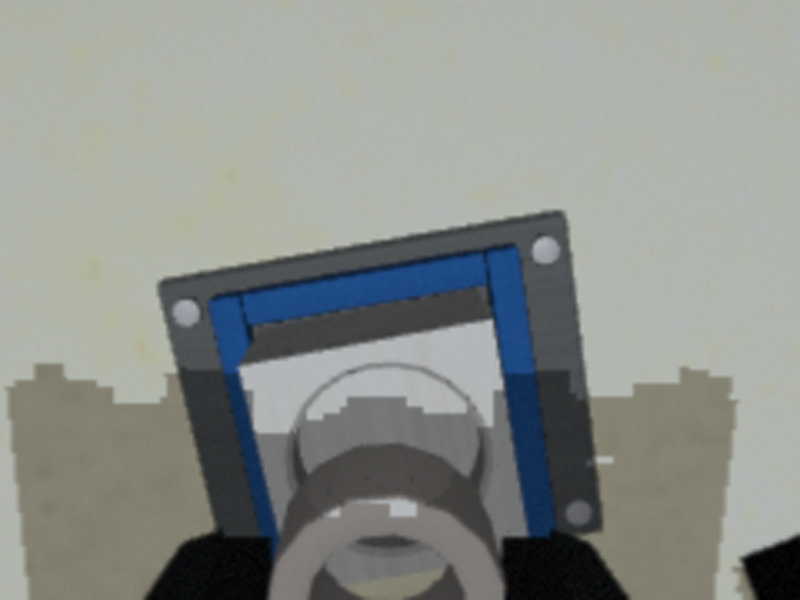

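```bash
cat > on.py <<'E'
from h import *
def mk(f,ox,oy,s):
    z=np.load(f)
    def on(u,v,h):
        x,y=cv2.undistortPoints(np.array([[[ox+u/s,oy+v/s]]],float),z["K"],z["D"]).ravel()
        d=z["T"][:3,:3]@[x,-y,-1];o=z["T"][:3,3];return (o+d*(h-o[2])/d[2])[:2].round(4)
    return on
E
python3 - <<'E'
from on import *
on=mk("pics/w4.npz",200,80,10/3)
print("ring top +x edge",on(388,497,.106),"bottom +x edge",on(390,443,.08),"ring sides bottom",on(285,520,.085),on(495,520,.085))
print("pocket +x",on(388,362,.042),on(290,450,.042),on(487,440,.042))
print("cell corners",on(240,366,.042),on(493,319,.042))
E
```

```text
ring top +x edge [0.4864 0.0165] bottom +x edge [0.4859 0.0161] ring sides bottom [0.4734 0.0342] [ 0.4737 -0.0022]
pocket +x [0.4907 0.0164] [0.4709 0.0373] [ 0.4735 -0.005 ]
cell corners [0.4895 0.0475] [ 0.5    -0.0052]
```

Emit:
step_arm(motion="0 0 0 0.004 0.001 0.03 -1;0 0 0 0.004 0.001 0.06 -1;0 0 0 0.004 0.001 0.08 -1;0 0 0 0.004 0.001 0.1 -1;0 0 0 0.004 0.001 0.115 -1;0 0 0 0.004 0.001 0.125 -1;0 0 0 0.004 0.001 0.133 -1;0 0 0 0.004 0.001 0.133 -1")

```text
clock: 9.3
tool_pos: [0.4686, 0.0161, 0.0527]
eef_rot: [-3.142, 0.0, 0.009]
force: [-0.6, -0.5, 0.2]
opening: 0.0364
grip_force: 30.0
```

Emit:
step_arm(motion="0 0 0 0 0 0 0.2;0 0 0 0 0 0 0.3;0 0 0 0 0 0 0.3;0 0 0 0 0 0 0.3;0 0 0 0 0 -0.08 0.5;0 0 0 0 0 -0.18 0.5;0 0 0 0 0 -0.27 0.5;0 0 0 0 0 -0.27 0.5;0 0 0 0 0 -0.27 0.5")

```text
clock: 10.42
tool_pos: [0.4682, 0.0162, 0.16]
eef_rot: [-3.141, 0.001, 0.009]
force: [-1.2, 0.4, -0.7]
opening: 0.0665
grip_force: 0.0
```

```bash
python3 look.py w5 spacer,cell,nest 250,120,410,240
```

```text
[0.4682 0.0162 0.16  ] [-3.141e+00  1.000e-03  9.000e-03] [-0.22  0.33  1.66  0.    1.16  1.34] 10.43
spacer 0.74 [295.0, 176.0, 340.0, 220.0] [0.4638 0.0155]
cell 0.94 [407.0, 209.0, 484.0, 279.0] [ 0.4243 -0.1057]
cell 0.84 [281.0, 157.0, 354.0, 229.0] [0.4734 0.0156]
cell 0.61 [111.0, 98.0, 195.0, 163.0] [0.5272 0.1547]
nest 0.8 [257.0, 139.0, 373.0, 231.0] [0.4731 0.0177]
```

View pics/w5.png

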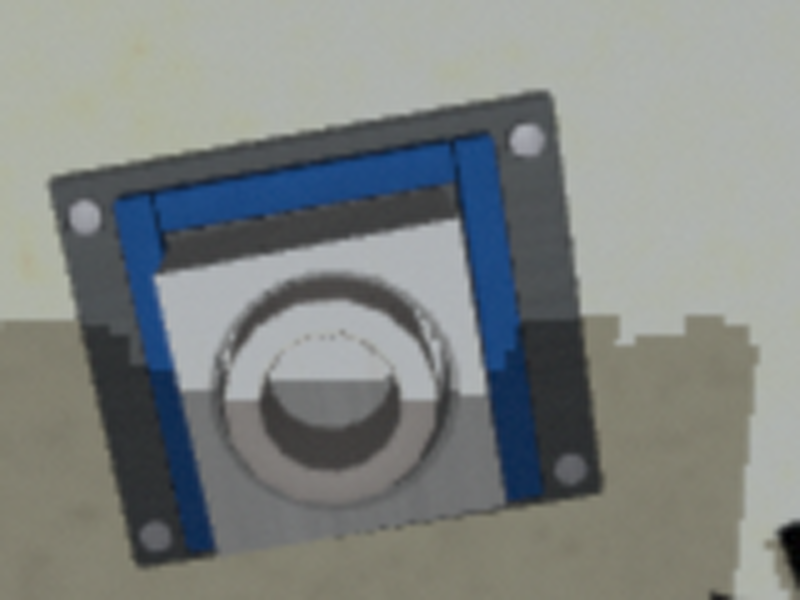

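The ring sits in the pocket. Its top circle is centred at crop (332,404) and it looks flat.

```bash
python3 - <<'E'
from on import *
on=mk("pics/w5.npz",250,120,5)
for h in(.052,.058): print(h,on(332,404,h),on(224,400,h)-on(440,400,h),on(332,300,h)-on(332,508,h))
print("bore",on(332,400,.052), "cell corners",on(155,272,.042),on(458,216,.042))
rows([.5015,-.321,.0205],0)
E
```

```text
0.052 [0.4692 0.0165] [-0.0003  0.0372] [0.0375 0.0003]
0.058 [0.4711 0.0165] [-0.0003  0.0363] [0.0366 0.0004]
bore [0.4699 0.0165] cell corners [0.49   0.0476] [ 0.5003 -0.005 ]
row -0.0001 0.0006 0.0029 0.0760 0.8437 0.3478 n>= 5.9
```

Emit:
step_arm(motion="0 0 0 0.02 0.15 0 0.3;0 0 0 0.04 0.3 0 0.3;0 0 0 0.06 0.45 0 0;0 0 0 0.076 0.6 0 0;0 0 0 0.076 0.72 0 0;0 0 0 0.076 0.81 0 0;0 0 0 0.076 0.844 0 0;0 0 0 0.076 0.844 0.1 0;0 0 0 0.076 0.844 0.2 0;0 0 0 0.076 0.844 0.28 0;0 0 0 0.076 0.844 0.32 0;0 0 0 0.076 0.844 0.345 0;0 0 0 0.076 0.844 0.345 0;0 0 0 0.076 0.844 0.345 -1;0 0 0 0.076 0.844 0.345 -1;0 0 0 0.076 0.844 0.345 -1;0 0 0 0.076 0.844 0.345 -1;0 0 0 0.076 0.844 0.345 -1")

```text
clock: 12.88
tool_pos: [0.5022, -0.3214, 0.0231]
eef_rot: [3.141, -0.0, 0.009]
force: [0.9, 1.2, 4.2]
opening: 0.0147
grip_force: 30.0
```

Emit:
step_arm(motion="0 0 0 0 0 -0.05 -1;0 0 0 0 0 -0.12 -1;0 0 0 0 0 -0.2 -1;0 0 0 -0.01 -0.1 -0.225 -1;0 0 0 -0.03 -0.23 -0.225 -1;0 0 0 -0.05 -0.37 -0.225 -1;0 0 0 -0.07 -0.51 -0.225 -1;0 0 0 -0.083 -0.65 -0.225 -1;0 0 0 -0.083 -0.77 -0.225 -1;0 0 0 -0.083 -0.845 -0.225 -1;0 0 0 -0.083 -0.845 -0.225 -1;0 0 0 -0.083 -0.845 -0.225 -1")

```text
clock: 14.38
tool_pos: [0.4659, 0.0158, 0.1127]
eef_rot: [3.141, -0.0, 0.009]
force: [0.5, 0.2, 0.4]
opening: 0.0145
grip_force: 30.0
```

```bash
python3 look.py w6 cover,spacer,cell 220,80,420,230
```

```text
[0.4659 0.0158 0.1127] [ 3.141 -0.     0.009] [-0.22  0.39  1.73 -0.    1.02  1.34] 14.38
cover 0.78 [283.0, 219.0, 347.0, 283.0] [0.423  0.0169]
spacer 0.82 [288.0, 187.0, 343.0, 229.0] [0.4673 0.0167]
spacer 0.34 [246.0, 143.0, 380.0, 249.0] [0.4775 0.0188]
spacer 0.16 [285.0, 218.0, 349.0, 283.0] [0.4306 0.0155]
cell 0.89 [66.0, 91.0, 170.0, 172.0] [0.5273 0.154 ]
cell 0.78 [274.0, 163.0, 356.0, 239.0] [0.4783 0.0172]
cell 0.65 [420.0, 224.0, 512.0, 298.0] [ 0.43   -0.1021]
```

View pics/w6.png

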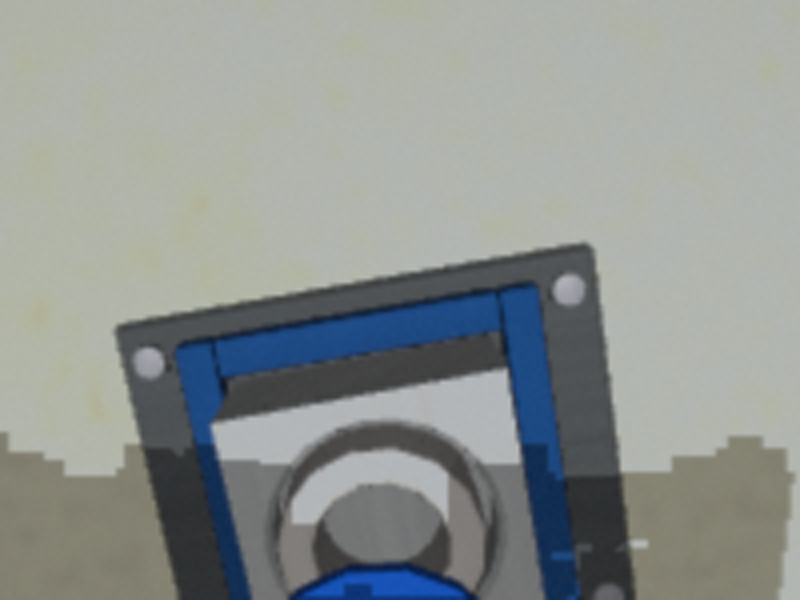

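The held cover's flange edge shows at the bottom of the crop, at (383,565). The ring is still seated below it, with its centre near crop (383,540).

```bash
python3 - <<'E'
from fit import *
from on import mk
z=np.load("pics/w6.npz")
hsv=cv2.cvtColor(z["color"],cv2.COLOR_RGB2HSV)
m=cv2.inRange(hsv,(100,150,90),(130,255,255))[:, 270:360]; m[:218]=0
ys,xs=np.nonzero(m); print(xs.min()+270,xs.max()+271,ys.min(),ys.max()+1)
for y in range(219,285,8): r=np.nonzero(m[y])[0]; print(y,(r.min()+270,r.max()+271) if len(r) else None)
a=np.linspace(0,6.28,90);T=np.linalg.inv(z["T"])
def box(q):
    P=np.vstack([np.c_[q[0]+.019*np.cos(a),q[1]+.019*np.sin(a),0*a+h] for h in(.0976,.1016)])
    c=P@T[:3,:3].T+T[:3,3];u=cv2.projectPoints(c*[1,-1,-1],np.zeros(3),np.zeros(3),z["K"],z["D"])[0][:,0]
    return np.r_[u.min(0),u.max(0)]
for x in(.463,.466,.469): print(x,box([x,.016]).round(1))
on=mk("pics/w6.npz",220,80,4)
print("ring +x edge",on(383,447,.052),"bore +x",on(383,485,.052),on(315,540,.052),on(450,535,.052))
E
```

```text
287 360 218 283
219 (np.int64(357), np.int64(360))
227 (np.int64(297), np.int64(336))
235 (np.int64(289), np.int64(344))
243 (np.int64(303), np.int64(329))
251 (np.int64(313), np.int64(319))
259 (np.int64(302), np.int64(330))
267 (np.int64(302), np.int64(330))
275 (np.int64(303), np.int64(329))
283 None
0.463 [282.6 224.  350.9 288.2]
0.466 [282.5 218.9 351.2 283.7]
0.469 [282.3 213.7 351.4 279.1]
ring +x edge [0.488  0.0168] bore +x [0.4812 0.0167] [0.4709 0.0286] [0.472  0.0048]
```

Emit:
step_arm(motion="0 0 0 0.009 -0.002 0.02 -1;0 0 0 0.009 -0.002 0.04 -1;0 0 0 0.009 -0.002 0.06 -1;0 0 0 0.009 -0.002 0.075 -1;0 0 0 0.009 -0.002 0.09 -1;0 0 0 0.009 -0.002 0.1 -1;0 0 0 0.009 -0.002 0.107 -1;0 0 0 0.009 -0.002 0.112 -1;0 0 0 0.009 -0.002 0.112 -1")

```text
clock: 15.7
tool_pos: [0.4694, 0.0173, 0.0679]
eef_rot: [-3.142, 0.0, 0.009]
force: [0.7, -0.5, -0.3]
opening: 0.0146
grip_force: 30.0
```

Emit:
step_arm(motion="0 0 0 0 0 0 0;0 0 0 0 0 0 0.3;0 0 0 0 0 0 0.3;0 0 0 0 0 -0.03 0.3;0 0 0 0 0 -0.1 0.6;0 0 0 0 0 -0.2 1;0 0 0 0 0 -0.24 1;0 0 0 0 0 -0.24 1;0 0 0 0 0 -0.24 1")

```text
clock: 16.82
tool_pos: [0.469, 0.0174, 0.1635]
eef_rot: [-3.141, 0.001, 0.009]
force: [0.4, 0.4, 0.2]
opening: 0.088
grip_force: 0.0
```

```bash
python3 look.py w7 cover,spacer,cell 250,120,410,240
```

```text
[0.469  0.0174 0.1635] [-3.141e+00  1.000e-03  9.000e-03] [-0.22  0.33  1.65 -0.    1.17  1.35] 16.82
cover 0.77 [294.0, 179.0, 338.0, 222.0] [0.4569 0.0179]
spacer 0.53 [196.0, 1.0, 240.0, 9.0] [0.627  0.0988]
spacer 0.5 [308.0, 175.0, 338.0, 190.0] [0.4793 0.0113]
cell 0.92 [283.0, 159.0, 352.0, 229.0] [0.4724 0.0165]
cell 0.8 [407.0, 209.0, 483.0, 269.0] [ 0.4291 -0.1052]
cell 0.61 [115.0, 98.0, 194.0, 166.0] [0.5267 0.1567]
```

View pics/w7.png

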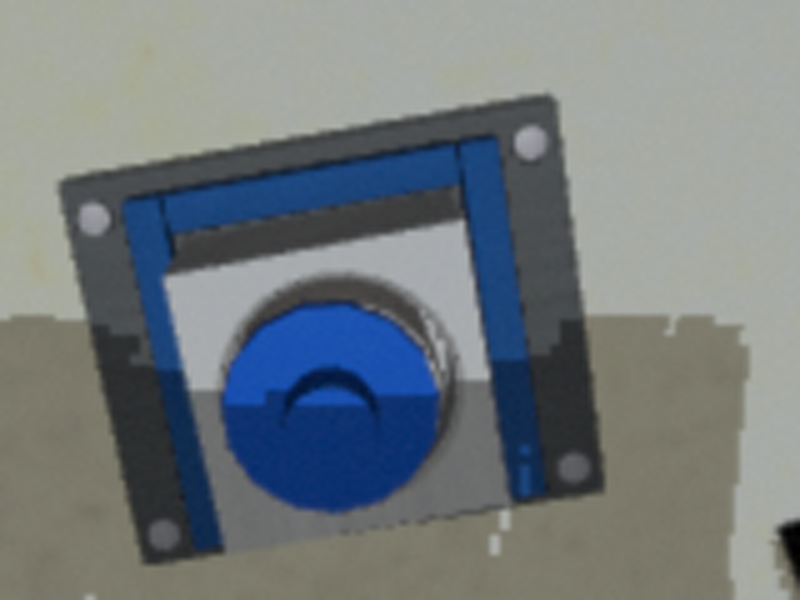

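The cover's flange circle is centred at crop (331,407), concentric with the ring and level. Before gripping the cell I'll check the seating numbers and how close the balance is.

```bash
python3 - <<'E'
from on import *
on=mk("pics/w7.npz",250,120,5)
print("cover",on(331,407,.056),on(222,405,.056)-on(440,405,.056),on(331,302,.056)-on(331,513,.056))
print("corners",on(165,273,.042),on(463,218,.042))
on=mk("pics/w3.npz",0,0,1.25)
for h in(0,.05,.08): print(h,"balance bottom edge",on(30,80,h),on(345,125,h),"top edge",on(5,37,h),on(250,90,h))
on=mk("pics/w1.npz",0,0,1.25)
for h in(0,.05,.08): print(h,"w1 balance -x edge",on(548,175,h),on(515,298,h),"right(top?)",on(560,170,h))
rows([.469,.0165,.1635],np.radians(100.5))
E
```

```text
cover [0.4697 0.0178] [-0.0004  0.0375] [0.038  0.0004]
corners [0.49   0.0474] [ 0.5003 -0.005 ]
0 balance bottom edge [0.6018 0.0863] [ 0.57   -0.1502] top edge [0.6313 0.0982] [ 0.5943 -0.0803]
0.05 balance bottom edge [0.5949 0.0402] [ 0.5684 -0.1565] top edge [0.6194 0.0501] [ 0.5886 -0.0983]
0.08 balance bottom edge [0.5908 0.0126] [ 0.5675 -0.1603] top edge [0.6123 0.0213] [ 0.5852 -0.1092]
0 w1 balance -x edge [0.6039 0.0353] [ 0.5816 -0.1196] right(top?) [0.6172 0.0411]
0.05 w1 balance -x edge [0.5835 0.0397] [ 0.5638 -0.0975] right(top?) [0.5953 0.0449]
0.08 w1 balance -x edge [0.5713 0.0423] [ 0.5531 -0.0842] right(top?) [0.5821 0.0471]
row -0.0004 0.0002 -0.5554 -0.0004 0.0021 -0.0004 n>= 9.3
```

Emit:
step_arm(motion="0 0 -0.055 0 0.002 0 1;0 0 -0.11 0 0.002 0 1;0 0 -0.17 0 0.002 0 1;0 0 -0.225 0 0.002 0 1;0 0 -0.28 0 0.002 0 1;0 0 -0.335 0 0.002 0 1;0 0 -0.39 0 0.002 0 1;0 0 -0.445 0 0.002 0 1;0 0 -0.5 0 0.002 0.05 1;0 0 -0.555 0 0.002 0.1 1;0 0 -0.555 0 0.002 0.2 1;0 0 -0.555 0 0.002 0.28 1;0 0 -0.555 0 0.002 0.32 1;0 0 -0.555 0 0.002 0.344 1;0 0 -0.555 0 0.002 0.344 1")

```text
clock: 18.9
tool_pos: [0.4693, 0.0165, 0.026]
eef_rot: [-3.141, -0.0, 1.753]
force: [-0.6, 0.2, 1.1]
opening: 0.0879
grip_force: 0.0
```

Emit:
step_arm(motion="0 0 0 0 0 0 -1;0 0 0 0 0 0 -1;0 0 0 0 0 0 -1;0 0 0 0 0 0 -1;0 0 0 0 0 0 -1;0 0 0 0 0 -0.02 -1;0 0 0 0 0 -0.05 -1;0 0 0 0 0 -0.1 -1;0 0 0 0 0 -0.16 -1;0 0 0 0 0 -0.22 -1;0 0 0 0 0 -0.28 -1;0 0 0 0 0 -0.34 -1;0 0 0 0 0 -0.38 -1;0 0 0 0 0 -0.4 -1;0 0 0 0 0 -0.4 -1;0 0 0 0 0 -0.4 -1")

```text
clock: 20.9
tool_pos: [0.4691, 0.0166, 0.1858]
eef_rot: [-3.14, -0.0, 1.753]
force: [0.3, -0.3, -2.0]
opening: 0.0539
grip_force: 30.0
```

```bash
python3 look.py w8 lens,camera_stand,cell,cover; python3 - <<'E'
from h import *
A=cv2.imread("pics/raw_w8.png")
s=read_camera("scene");t=read_camera("top")
for n,p in(("scene",s),("top",t)):
    for k in("lens","camera_stand"): print(n,k,[(round(d["confidence"],2),np.round(d["box"]).tolist()) for d in spot_in(p,k)[:2]])
    np.savez("pics/%s.npz"%n,T=T_cw(p),K=p["K"],D=p["D"],color=p["color"])
a=cv2.resize(s["color"][90:220,180:260],None,fx=4.5,fy=4.5,interpolation=2)[:,:,::-1]
b=cv2.resize(t["color"][175:225,180:250],None,fx=6,fy=6,interpolation=2)[:,:,::-1]
c=cv2.resize(A,(420,262))
I=np.zeros((590,790,3),np.uint8);I[:585,:360]=a;I[:300,365:785]=b;I[310:572,365:785]=c
cv2.imwrite("pics/c8.png",I)
E
```

```text
[0.4691 0.0166 0.1858] [-3.14  -0.     1.753] [-0.22  0.3   1.61 -0.    1.23 -0.4 ] 20.9
cell 0.88 [367.0, 0.0, 450.0, 84.0] [0.5235 0.1619]
cell 0.61 [254.0, 202.0, 378.0, 296.0] [ 0.4812 -0.0436]
cover 0.71 [274.0, 251.0, 364.0, 301.0] [ 0.4936 -0.0923]
scene lens [(0.9, [197.0, 132.0, 238.0, 153.0])]
scene camera_stand [(0.67, [200.0, 104.0, 241.0, 211.0]), (0.44, [291.0, 180.0, 320.0, 203.0])]
top lens [(0.84, [199.0, 187.0, 233.0, 209.0])]
top camera_stand [(0.8, [190.0, 186.0, 240.0, 217.0])]
```

View pics/c8.png

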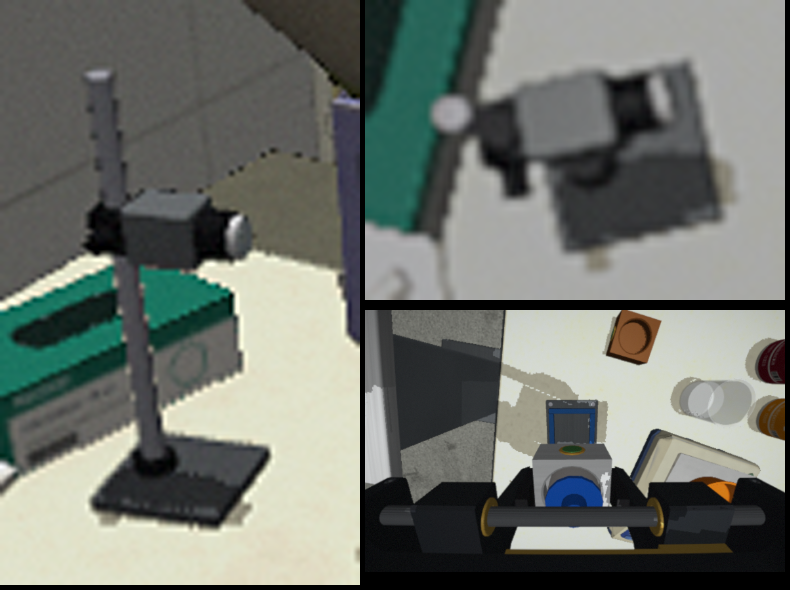

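The cell is held with the cover seated and the window toward +y. In the composite, the lens front is at scene inset (240,233) and top inset (660,97), and the post top is at (100,74) and (452,114).

```bash
cat > lens.py <<'E'
from on import *
S=np.load("pics/scene.npz");Tp=np.load("pics/top.npz")
def ry(z,u,v):
    x,y=cv2.undistortPoints(np.array([[[u,v]]],float),z["K"],z["D"]).ravel()
    return z["T"][:3,3],z["T"][:3,:3]@[x,-y,-1]
def tri(a,b):
    A=np.zeros((3,3));B=np.zeros(3)
    for o,d in(a,b):
        d=d/np.linalg.norm(d);P=np.eye(3)-np.outer(d,d);A+=P;B+=P@o
    X=np.linalg.solve(A,B);return X,[np.linalg.norm(np.cross(X-o,d/np.linalg.norm(d))) for o,d in(a,b)]
s=lambda u,v:ry(S,180+u/4.5,90+v/4.5); t=lambda u,v:ry(Tp,180+(u-365)/6,175+v/6)
print("lens",tri(s(240,234),t(662,97)));print("post top",tri(s(100,74),t(452,114)))
os=mk("pics/scene.npz",180,90,4.5); ot_=mk("pics/top.npz",180,175,6); ot=lambda u,v,h:ot_(u-365,v,h)
print("posttop .312",os(100,74,.312),ot(452,114,.312),"post base",os(153,462,.012))
c=[ot(690,62,.012),ot(718,215,.012),ot(567,250,.012)];print("base",c,(c[0]+c[2])/2,np.degrees(np.arctan2(*(c[0]-c[1])[::-1])),np.degrees(np.arctan2(*(c[1]-c[2])[::-1])))
c=[os(95,500,.012),os(222,518,.012),os(270,452,.012)];print("base sc",c,(c[0]+c[2])/2,np.degrees(np.arctan2(*(c[2]-c[1])[::-1])),np.degrees(np.arctan2(*(c[1]-c[0])[::-1])))
for h in(.19,.21,.23): 
  a,b=ot(518,90,h),ot(606,75,h);print(h,"head edge",a,b,np.degrees(np.arctan2(*(b-a)[::-1])),"lens",ot(662,97,h))
E
python3 lens.py
```

```text
lens (array([0.57068482, 0.31869196, 0.20746603]), [np.float64(0.0021165444174563895), np.float64(0.0021165444174563305)])
post top (array([0.54913056, 0.40170636, 0.31115809]), [np.float64(0.00203417339035689), np.float64(0.002034173390356756)])
posttop .312 [0.548  0.3979] [0.5478 0.4031] post base [0.5538 0.4066]
base [array([0.6116, 0.3462]), array([0.5187, 0.3257]), array([0.4956, 0.4163])] [0.5536  0.38125] 12.443886424435062 -75.69622954469098
base sc [array([0.4937, 0.4103]), array([0.5175, 0.3159]), array([0.6058, 0.3386])] [0.54975 0.37445] 14.417295175620561 -75.84956479584864
0.19 head edge [0.5735 0.4029] [0.5827 0.3552] -79.08329035966307 lens [0.5713 0.3242]
0.21 head edge [0.5714 0.3976] [0.5805 0.3505] -79.06485059930057 lens [0.5692 0.3199]
0.23 head edge [0.5693 0.3923] [0.5782 0.3458] -79.1647524357969 lens [0.5671 0.3156]
```

```bash
cat >> lens.py <<'E'
print("---")
print("K2 cap",tri(ry(S,303,138),ry(Tp,277,137)));print("K4 cap",tri(ry(S,331,139),ry(Tp,302,126)))
for (u,v) in((303,187),(331,187)): print("bottle base",mk("pics/scene.npz",0,0,1)(u,v,0))
rows([.56,.12,.215],1.824); rows([.601,.196,.209],1.824)
E
python3 lens.py|sed 1,/---/d
```

```text
K2 cap (array([0.75626573, 0.17714113, 0.17723431]), [np.float64(0.0016384000149940589), np.float64(0.0016384000149941768)])
K4 cap (array([0.79559965, 0.09496788, 0.17572166]), [np.float64(0.0015843339492322413), np.float64(0.0015843339492321968)])
bottle base [0.7421 0.1722]
bottle base [0.7878 0.0865]
row -0.0000 -0.0000 -0.0227 0.2134 0.2696 -0.0718 n>= 2.2
row -0.0000 -0.0000 -0.0227 0.3817 0.4048 -0.0568 n>= 3.6
```

Emit:
step_arm(motion="0 0 0 0.02 0.04 -0.02 -1;0 0 -0.005 0.06 0.1 -0.04 -1;0 0 -0.01 0.1 0.18 -0.057 -1;0 0 -0.015 0.145 0.26 -0.057 -1;0 0 -0.023 0.185 0.33 -0.057 -1;0 0 -0.023 0.215 0.385 -0.057 -1;0 0 -0.023 0.228 0.41 -0.057 -1;0 0 -0.023 0.232 0.416 -0.057 -1;0 0 -0.023 0.232 0.416 -0.057 -1;0 0 -0.023 0.232 0.416 -0.057 -1")

```text
clock: 22.7
tool_pos: [0.6159, 0.1374, 0.2094]
eef_rot: [-3.142, 0.0, 1.825]
force: [0.4, -0.8, -1.8]
opening: 0.0539
grip_force: 30.0
```

```bash
python3 look.py w9 lens,camera_stand,cell,cover 160,0,480,240
```

```text
[0.6159 0.1374 0.2094] [-3.142  0.     1.825] [ 0.03  0.55  1.12 -0.    1.47 -0.22] 22.7
cell 0.6 [254.0, 204.0, 378.0, 299.0] [0.6356 0.0642]
cell 0.59 [207.0, 104.0, 274.0, 171.0] [0.5307 0.1674]
cover 0.92 [273.0, 252.0, 363.0, 297.0] [0.6499 0.0188]
cover 0.18 [321.0, 192.0, 378.0, 239.0] [0.6667 0.1057]
```

View pics/w9.png

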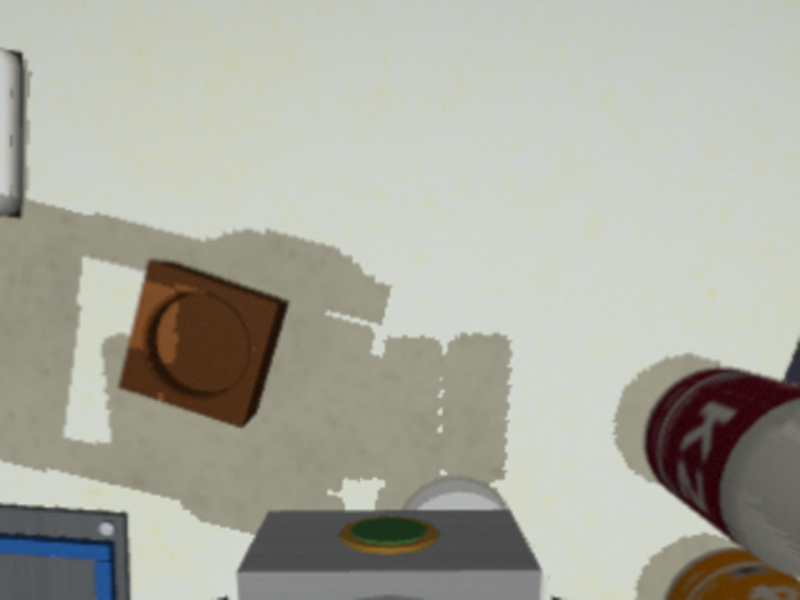

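The cell is held square to the tool with its window at crop (390,532). The lens is outside this view, so I'll move in and check the relative position with the fixed cameras.

Emit:
step_arm(motion="0 0 0 0.02 0 0 -1;0 0 0 0.05 0 0 -1;0 0 0 0.08 0 0 -1;0 0 0 0.11 0 0 -1;0 0 0 0.135 0 0 -1;0 0 0 0.147 0 0 -1;0 0 0 0.15 0.001 0 -1;0 0 0 0.15 0.001 0 -1;0 0 0 0.15 0.001 0 -1")

```text
clock: 24.08
tool_pos: [0.6017, 0.1957, 0.2091]
eef_rot: [-3.142, 0.0, 1.825]
force: [-0.6, 0.4, -3.1]
opening: 0.0535
grip_force: 30.0
```

```bash
python3 - <<'E'
from h import *
st=readout.observe();s=read_camera("scene");t=read_camera("top");w=read_camera("wrist")
print("lens in wrist",[(d["confidence"],d["box"]) for d in spot_in(w,"lens")[:2]])
for n,p in(("scene",s),("top",t)): np.savez("pics/%s2.npz"%n,T=T_cw(p),K=p["K"],D=p["D"],color=p["color"])
yaw=st["eef_rot"][2];x=np.array([np.cos(yaw),np.sin(yaw),0])
W=st["tool_pos"]+.027*x+[0,0,-.002]
print("win",W,"pred px scene",proj(s,W),"top",proj(t,W), "grip",st["grip_force"],st["clock"])
a=cv2.resize(s["color"][90:220,190:280],None,fx=4.4,fy=4.4,interpolation=2)[:,:,::-1]
b=cv2.resize(w["color"],(395,247))[:,:,::-1]; c=cv2.resize(t["color"][165:225,190:280],None,fx=4.3,fy=4.3,interpolation=2)[:,:,::-1]
I=np.zeros((590,800,3),np.uint8);I[:572,:396]=a;I[:247,400:795]=b;I[260:518,400:787]=c
cv2.imwrite("pics/c10.png",I)
E
```

```text
lens in wrist []
win [0.59487787 0.22187728 0.20712901] pred px scene [264.19761709 145.51093411] top [260.22229506 183.99496712] grip 29.98559816123077 24.075
```

View pics/c10.png

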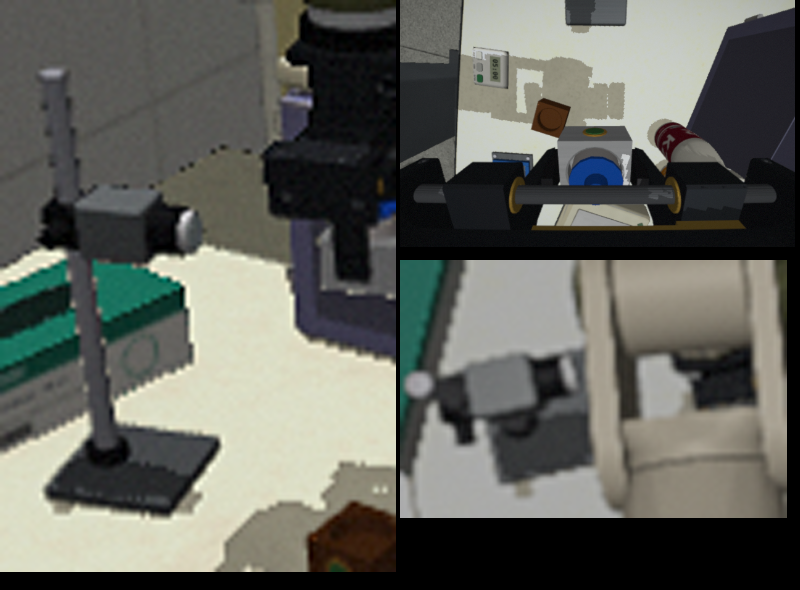

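The scene inset shows the cell at lens height, facing the lens. The wrist inset shows the stand's base plate front edge from (565,25) to (627,25), level and centred on the window at x≈595, so I'll use it as a check.

```bash
python3 - <<'E'
from h import *
st=readout.observe();w=read_camera("wrist")
g=cv2.cvtColor(w["color"],cv2.COLOR_RGB2GRAY)
for y in(10,20,30,36): print(y,[int(v) for v in g[y,255:380:5]])
for x in(280,315,350): print(x,g[0:56:2,x].tolist())
yaw=st["eef_rot"][2];X=np.array([np.cos(yaw),np.sin(yaw)]);Y=np.array([X[1],-X[0]])
for h in(0,.012):
  for y in(38,40,20): 
    l,r=[onz(w,(u,y),h,st)[:2] for u in(267,367)]
    m=(l+r)/2-st["tool_pos"][:2]; print(h,y,"width",np.linalg.norm(r-l),"fwd",m@X,"side",m@Y,"tilt",np.arctan2((r-l)@X,(r-l)@Y))
E
```

```text
10 [193, 194, 193, 55, 56, 58, 55, 55, 56, 57, 57, 56, 57, 89, 88, 89, 90, 90, 88, 90, 90, 90, 84, 192, 193]
20 [195, 194, 194, 87, 60, 56, 57, 57, 58, 58, 57, 72, 92, 91, 91, 92, 92, 92, 94, 91, 94, 93, 83, 197, 194]
30 [197, 196, 195, 88, 74, 60, 59, 56, 58, 59, 58, 93, 94, 95, 96, 95, 94, 94, 94, 96, 96, 95, 83, 196, 197]
36 [197, 197, 197, 78, 69, 55, 56, 55, 55, 57, 57, 87, 91, 92, 93, 92, 93, 95, 95, 97, 95, 95, 89, 198, 198]
280 [56, 54, 56, 55, 56, 58, 57, 57, 58, 56, 56, 58, 57, 57, 60, 60, 56, 59, 55, 42, 42, 134, 142, 145, 143, 150, 166, 196]
315 [60, 62, 63, 54, 60, 57, 84, 58, 59, 90, 92, 93, 95, 92, 96, 94, 95, 94, 91, 68, 36, 176, 199, 198, 200, 201, 200, 199]
350 [90, 89, 89, 92, 91, 90, 94, 94, 93, 93, 91, 94, 96, 96, 97, 96, 99, 97, 97, 75, 42, 173, 198, 197, 198, 199, 200, 200]
0 38 width 0.10495679663005114 fwd 0.14978527281570267 side 0.0020703335559580293 tilt -0.0005691419571508896
0 40 width 0.10512584114464073 fwd 0.14787586817419487 side 0.0020715660289561517 tilt -0.0005704045759993361
0 20 width 0.10346903494684602 fwd 0.1667155983965259 side 0.0020595741564487353 tilt -0.000557779511749952
0.012 38 width 0.1013300079567553 fwd 0.14725017235717633 side 0.002014339063417715 tilt -0.00056914195715146
0.012 40 width 0.10149321112756822 fwd 0.14540674731250175 side 0.002015528948234182 tilt -0.0005704045759993747
0.012 20 width 0.09989365597158256 fwd 0.16359546947844997 side 0.002003951455631503 tilt -0.0005577795117497576
```

Emit:
step_arm(motion="0 0 0 0.005 0.002 0 -1;0 0 0 0.01 0.003 0 -1;0 0 0 0.01 0.003 0 -1;0 0 0 0.01 0.003 0 -1;0 0 0 0.01 0.003 0 -1;0 0 0 0.01 0.003 0 -1;0 0 0 0.01 0.003 0 -1")

```text
clock: 25.2
tool_pos: [0.6017, 0.2002, 0.2092]
eef_rot: [3.142, -0.0, 1.825]
force: [-0.4, -0.3, -2.3]
opening: 0.0539
grip_force: 30.0
```

```bash
python3 -c "
from h import *
s=readout.observe();print(s['tool_pos'],s['grip_force'],abs(s['qd']).max());print(robot.hand_in())"
```

```text
[0.60171394 0.20022628 0.20916754] 29.985689529360684 0.0007052537614314305
the job is handed in; nothing more can be done
None
```

I handed the job in at 25 s with ring and cover seated and the cell held still and level, its window facing the lens; the hand-in returned no verdict. Distance is the least certain figure: the window is about 100 mm from the lens by my estimates, which differed by about 10 mm.

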